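Mount the plaster busts on their plinths

TASK

Mount the four plaster busts for display: stand each one upright in the middle of the wooden plinth that matches its foot, round foot on round plinth and square foot on square plinth, the larger bust of each pair on the larger plinth, with the square feet squared up to the edges of their plinths. Plaster chips easily, so set each bust down gently without dropping it or knocking any over, and leave the plaster urn and the column where they are.

Things in the scene. Friction and masses are not known exactly. Their poses are not given: they have to be found in the camera images.
- bust_round_large: The large white plaster bust (head and shoulders) with a round disc 66 mm across as foot. 134 mm tall, 300 g. Grip from above on the cap of hair: upright round band 50 mm wide, 100 to 124 mm up, low dome above; face below it 42 mm wide, shoulders 52 mm (36 to 61 mm up). Loose, upright. Origin: centre of the underside; z up, face to -x.
- bust_square_large: The large white plaster bust (head and shoulders) with a square slab 62 x 62 mm as foot. 134 mm tall, 300 g. Grip from above on the cap of hair: upright round band 50 mm wide, 100 to 124 mm up, low dome above; face below it 42 mm wide, shoulders 52 mm (36 to 61 mm up). Loose, upright. Origin: centre of the underside; z up, face to -x. Foot edges along x, y.
- bust_round_small: The small white plaster bust (head and shoulders) with a round disc 46 mm across as foot. 91 mm tall, 120 g. Grip from above on the cap of hair: upright round band 34 mm wide, 68 to 83 mm up, low dome above; face below it 29 mm wide, shoulders 36 mm (25 to 41 mm up). Loose, upright. Origin: centre of the underside; z up, face to -x.
- bust_square_small: The small white plaster bust (head and shoulders) with a square slab 44 x 44 mm as foot. 91 mm tall, 120 g. Grip from above on the cap of hair: upright round band 34 mm wide, 68 to 83 mm up, low dome above; face below it 29 mm wide, shoulders 36 mm (25 to 41 mm up). Loose, upright. Origin: centre of the underside; z up, face to -x. Foot edges along x, y.
- plinth_round_large: The large round dark wooden plinth, empty at the start: flat top round, 86 mm across, 40 mm high. Fixed to the table. Origin: centre of its underside; z up.
- plinth_square_large: The large square dark wooden plinth, empty at the start: flat top square, 82 x 82 mm, edges along its x and y, 40 mm high. Fixed to the table. Origin: centre of its underside; z up.
- plinth_round_small: The small round dark wooden plinth, empty at the start: flat top round, 66 mm across, 30 mm high. Fixed to the table. Origin: centre of its underside; z up.
- plinth_square_small: The small square dark wooden plinth, empty at the start: flat top square, 64 x 64 mm, edges along its x and y, 30 mm high. Fixed to the table. Origin: centre of its underside; z up.
- urn: White plaster urn, not a bust: turned vase shape on a round foot, 62 mm at its widest, 104 mm tall. Loose; to be left alone. Origin: centre of its underside; z up.
- column: White plaster fluted column, not a bust: 108 mm tall, square base 50 mm and square capital. Loose; to be left alone. Origin: centre of its underside; z up.
There are look-alikes about, which are no part of the job. Leave any green or red look-alike of the bust_square_large alone.

How it is judged:
By the outcome, as a careful person would: the job done as asked, in the order asked, and still so for the second after the job is handed in, with the robot touching nothing.
It also fails if it takes over 118 s, if anything falls off the work surface, if the arm or the gripper's body presses on something with over 40 N, if the wrist force passes 120 N, or if a joint passes its speed limit or range.

ROBOT

A 6-joint arm with a two-finger parallel gripper is mounted at the origin on the work surface. World frame = base frame: x ahead of the robot, y to its left, z up, the work surface at z = 0. Lengths are in m, angles in rad, forces in N, time in s.
With the tool pointing down it reaches from about 0.325 to 0.9 m from the base axis. Payload 3.5 kg.
Tool frame: the origin (TCP) lies between the finger pads; the fingertips stand 17 mm ahead of it and the grasp point (between the pads) lies 2 mm behind it; z points along the fingers, x is the direction in which the jaws open and shut, and the axes are right-handed (so a half turn about z gives the same grasp; the last joint's range is limited). The gripper opens to 85 mm and grips with 20 to 120 N. Pads are 22 mm wide; open, the fingers measure 114 mm over their backs; the gripper's body (76 mm by 85 mm) begins 54 mm behind the grasp point. The pads swing forward as they close: fully open they stand 13 mm farther back than shut.
Start: joints at [-1.443, 0.276, -0.026, 1.268, 0, 1.467], TCP at [0.143, -0.608, 0.248] pointing down, gripper open.
Joint ranges: [-3.12, 3.12], [-0.85, 1.88], [-1.08, 1.24], [-1.95, 2.15], [-1.57, 1.53], [-3.14, 3.14]. Speed limits (rad/s): [2.57, 2.57, 3.14, 3.14, 3.14, 3.14].

INTERFACE

Orientations are given as a unit quaternion [w, x, y, z].
In Python, from workcell import bot gives the robot as it stands. Calls block until the motion is done:
- bot.reach(position, orientation): joint-space move of the TCP to a pose.
- bot.move_straight(position, ori=None, v=0.15, guard=None): straight line of the TCP; ori=None keeps the orientation; v is the mean speed in m/s. With guard (N) it stops when the force on the tool has changed by that much, and returns True; else False.
- bot.move_joints(angles): joint-space move.
- bot.let_go() and bot.grab(): open the fingers fully, or close them until they stop; the grip force is fixed at half the most.
- bot.dwell(seconds).
- bot.inverse_kinematics(position, orientation): joint angles nearest the present ones, or None.
- bot.state(): the state.
- bot.snapshot(name): name is "scene" or "top" or "wrist"; returns a dict with "pixels" (400x640x3 uint8, blue, green, red), "z_map" (400x640 float32, m along the optical axis (not along the pixel's ray), 0 where there is no reading), "vertical_fov" (degrees; the focal length in pixels is half the picture's height over the tangent of half this angle, whatever the lens; pixels are square), "cx", "cy" (the principal point, pixels), "R" (3x3) and "t" (3): a world point X has camera coordinates R X + t. Camera axes: x right, y down, z forward; pixel columns grow to the right and rows downward; lengths in m; the calibration is good to about 2 mm. A picture is of the moment at which its call begins.
A pose or a line that the arm cannot do raises bot.IKError and nothing moves.
- bot.hand_in(): hands the job in, once; it reports no verdict.
The state is a dict: "t": time; "joint_pos": joint angles; "dq": joint speeds; "joint_torque": joint torques, N m; "tcp_pos": TCP position; "tool_rot": TCP orientation; "ft_force": force on the tool from outside, world axes, zero at the start; "ft_torque": the same for the moment, N m; "width": opening from 0.0 (shut) to 1.0 (fully open).
Only numpy, scipy, OpenCV 4.12 (cv2) and the standard library are available. Lean on these libraries where they do the work, as an engineer would, in place of code of your own. Each camera call takes 0.05 s, during which the arm holds its last target. There are 200 camera calls.

## Working session

There is one attempt and no reset: what is moved stays moved. The work goes in short steps, each a Python script; the robot and the scene stay as the last script left them, time stands still between calls to the robot, and variables do not carry over. Pictures are saved under pics/ and viewed, about 12 in all and at most 16, crops included, and the job is handed in when it is done.

```bash
ls; mkdir -p pics; cat > h.py <<'E'
import numpy as np, cv2
from workcell import bot
def snap(n):
    s=bot.snapshot(n); s['f']=200/np.tan(np.radians(s['vertical_fov'])/2); s['R']=np.array(s['R']);s['t']=np.array(s['t']); return s
def world(s):
    z=s['z_map']; v,u=np.mgrid[0:400,0:640]
    c=np.stack([(u-s['cx'])/s['f']*z,(v-s['cy'])/s['f']*z,z],-1)
    w=(c-s['t'])@s['R']; w[z==0]=np.nan; return w
def ray(s,u,v,h):
    d=np.array([(u-s['cx'])/s['f'],(v-s['cy'])/s['f'],1])@s['R']; o=-s['t']@s['R']
    return o+d*(h-o[2])/d[2]
E
python3 - <<'E'
from h import *
for n in("top","scene"):
    s=snap(n); cv2.imwrite(f'pics/{n}0.png',s['pixels']); print(n,s['vertical_fov'],s['cx'],s['cy'],(-s['t']@s['R']).round(3),s['R'].round(2).tolist(),(s['z_map']>0).mean())
    np.savez(f'{n}0.npz',**s)
print(bot.state())
E
```

```text
pics
top 56.41560643094839 319.45235713849274 197.41153534399777 [0.35  0.015 0.943] [[0.03, -1.0, 0.0], [-0.99, -0.03, -0.12], [0.12, 0.0, -0.99]] 0.996
scene 42.52518634490919 318.2108838605965 190.29281447662143 [1.042 0.618 1.176] [[-0.73, 0.68, 0.01], [0.54, 0.59, -0.6], [-0.41, -0.43, -0.8]] 0.9960859375
{'t': 0.1, 'joint_pos': array([-1.44342817e+00,  2.77071610e-01, -2.77306588e-02,  1.26800708e+00,
       -4.71374015e-06,  1.46736177e+00]), 'dq': array([ 0.00029361, -0.00203604,  0.00357454, -0.00012327, -0.00091792,
       -0.00010614]), 'joint_torque': array([-2.41642165e-04, -4.46708250e+01,  2.96128660e+01,  8.47879361e-03,
       -1.26077330e-04,  6.09327969e-06]), 'tcp_pos': array([ 0.14285725, -0.60776946,  0.24726854]), 'tool_rot': array([-7.01455023e-04,  7.83823253e-01, -6.20983168e-01, -7.21821249e-04]), 'ft_force': array([-0.23859484, -0.21229712,  0.56239282]), 'ft_torque': array([0.01985499, 0.03704721, 0.05534527]), 'width': 1.0016449680526696}
```

View pics/top0.png

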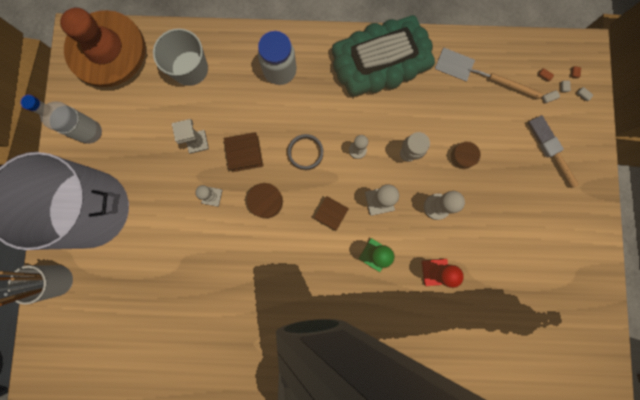

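View pics/scene0.png

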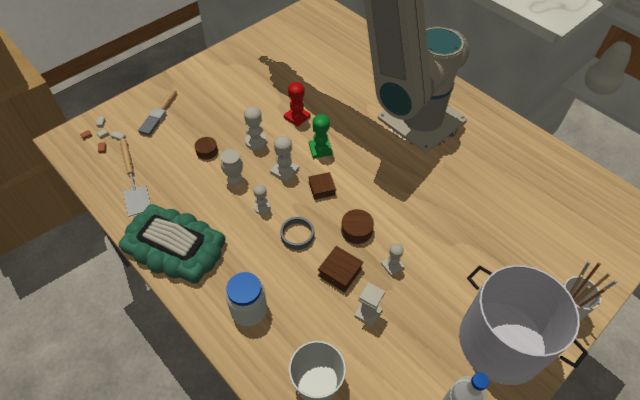

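The busts could be confused with the urn (415,147), the column (188,135), and the green (378,254) and red (443,272) look-alikes. My candidates are large busts at (383,200) and (447,204), and small ones at (360,147) and (208,195). I'll crop to check the feet and measure with depth.

```bash
python3 - <<'E'
from h import *
L=lambda n:{k:v for k,v in np.load(n+'0.npz').items()}
t=L('top');s=L('scene')
a=cv2.resize(t['pixels'][120:225,170:490],None,fx=2.4,fy=2.4,interpolation=cv2.INTER_CUBIC)
b=cv2.resize(s['pixels'][90:330,190:430],None,fx=2,fy=2,interpolation=cv2.INTER_CUBIC)
c=np.zeros((a.shape[0]+340,768,3),np.uint8);c[:a.shape[0],:a.shape[1]]=a
b1=cv2.resize(s['pixels'][100:220,190:340],None,fx=2.5,fy=2.5,interpolation=cv2.INTER_CUBIC);b2=cv2.resize(s['pixels'][180:315,330:430],None,fx=2.5,fy=2.5,interpolation=cv2.INTER_CUBIC)
c[a.shape[0]:a.shape[0]+b1.shape[0],:b1.shape[1]]=b1; c[a.shape[0]:a.shape[0]+b2.shape[0],400:400+b2.shape[1]]=b2
cv2.imwrite('pics/crop.png',c)
w=world(t);h=w[...,2]; print('table z',np.nanmedian(h[100:300,150:600]))
roi=np.zeros((400,640),bool);roi[100:300,150:500]=1
for lo in(.022,):
    n,lab,st,ce=cv2.connectedComponentsWithStats(((h>lo)&roi).astype(np.uint8))
    for i in range(1,n):
        if st[i,4]<60: continue
        m=lab==i; zt=np.nanpercentile(h[m],95); top=m&(h>zt-.012)
        print(ce[i].round(),st[i,4],'ztop %.3f'%zt, w[top].mean(0).round(4),'col',t['pixels'][m].mean(0).round(), 'ext',np.ptp(w[top],axis=0).round(3))
E
```

```text
table z 5.3820267455587784e-05
[186. 133.] 569 ztop 0.110 [0.5984 0.3349 0.1067] col [106. 125. 135.] ext [0.058 0.054 0.014]
[242. 151.] 1112 ztop 0.042 [0.5723 0.2111 0.0395] col [31. 53. 81.] ext [0.097 0.095 0.015]
[415. 146.] 599 ztop 0.106 [ 0.5874 -0.2078  0.1038] col [ 99. 118. 130.] ext [0.051 0.051 0.011]
[305. 151.] 265 ztop 0.027 [0.5797 0.0561 0.0247] col [78. 89. 99.] ext [0.088 0.086 0.008]
[360. 144.] 213 ztop 0.092 [ 0.5906 -0.077   0.088 ] col [ 94. 113. 124.] ext [0.032 0.031 0.014]
[467. 154.] 546 ztop 0.032 [ 0.5828 -0.3497  0.0297] col [35. 59. 89.] ext [0.064 0.066 0.013]
[264. 200.] 969 ztop 0.042 [0.4513 0.1513 0.0396] col [32. 56. 88.] ext [0.084 0.084 0.014]
[205. 193.] 236 ztop 0.091 [0.4597 0.2875 0.0875] col [102. 120. 130.] ext [0.033 0.033 0.014]
[386. 196.] 476 ztop 0.134 [ 0.4602 -0.1339  0.1302] col [ 99. 118. 129.] ext [0.047 0.047 0.014]
[449. 203.] 567 ztop 0.134 [ 0.4502 -0.278   0.1301] col [ 92. 110. 122.] ext [0.047 0.049 0.014]
[331. 213.] 677 ztop 0.032 [ 0.4252 -0.0135  0.0296] col [35. 60. 92.] ext [0.083 0.083 0.013]
[381. 256.] 476 ztop 0.134 [ 0.3263 -0.1244  0.13  ] col [44. 97. 60.] ext [0.046 0.048 0.014]
[448. 275.] 596 ztop 0.134 [ 0.289  -0.2727  0.13  ] col [ 27.  43. 123.] ext [0.047 0.047 0.015]
```

View pics/crop.png

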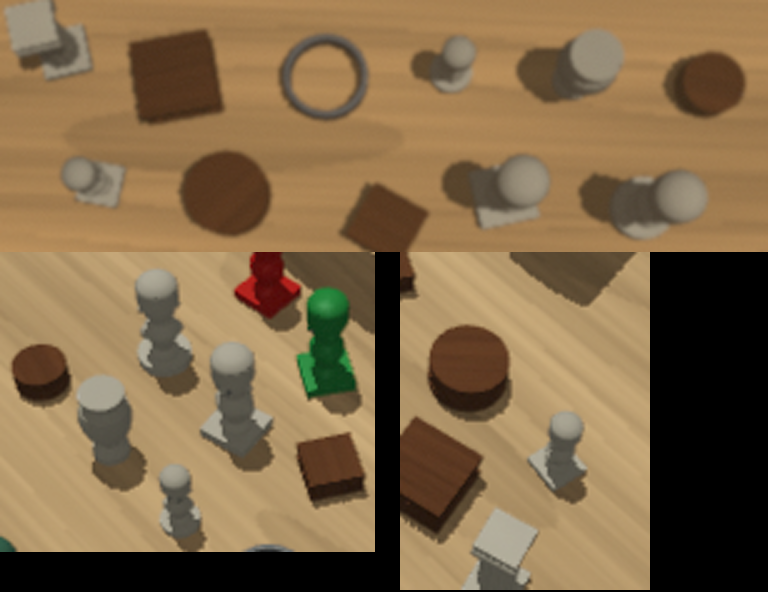

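Top view crop:
- Round-foot large bust at (447,204).
- Square-foot large bust at (383,200).
- Round-foot small bust at (360,147).
- Square-foot small bust at (208,195).
- The urn and column are clearly different.
- All four plinths are identified.

Next I'll measure the yaws and centres from both views' clouds, check IK, and move to look with the wrist camera.

```bash
cat >> h.py <<'E'
B=dict(rl=(.4502,-.278),sl=(.4602,-.1339),rs=(.5906,-.077),ss=(.4597,.2875))
P=dict(rl=(.4513,.1513),sl=(.5723,.2111),rs=(.5828,-.3497),ss=(.4252,-.0135))
PH=dict(rl=.04,sl=.04,rs=.03,ss=.03)
def down(a): return [0,np.cos(a/2),np.sin(a/2),0]
def rect(p):
    (c,d,a)=cv2.minAreaRect((p[:,:2]*1000).astype(np.float32)); a=(a+45)%90-45
    return np.round(c,1),np.round(d,1),round(a,1)
def clean(m): return cv2.morphologyEx(m.astype(np.uint8),cv2.MORPH_OPEN,np.ones((3,3)))>0
E
python3 - <<'E'
from h import *
L=lambda n:{k:v for k,v in np.load(n+'0.npz').items()}
W=[world(L('top')),world(L('scene'))]
for nm,D,lo,hi in(('plinth',P,None,None),('foot',B,.006,.02)):
  for k,c in D.items():
    out=[];r=.065 if nm=='plinth' else (.05 if k[1]=='l' else .036)
    for w in W:
        l,h_=(PH[k]-.006,PH[k]+.006) if lo is None else (lo,hi)
        m=clean((w[...,2]>l)&(w[...,2]<h_)&(np.hypot(w[...,0]-c[0],w[...,1]-c[1])<r))
        out.append(w[m]); print(nm,k,m.sum(),rect(w[m]) if m.sum()>5 else None)
    print('   both',rect(np.vstack(out)))
for k in B:
  for a in(-np.pi/2,0,np.pi/2):
    q=bot.inverse_kinematics([*B[k],.28],down(a)); print(k,round(a,2),None if q is None else np.round(q,2))
# go look from above the large square bust
t0=bot.state()['t']
bot.reach([.40,-.134,.32],down(-np.pi/2)); print(bot.state()['t']-t0)
s=snap('wrist'); print(s['vertical_fov'],(-s['t']@s['R']).round(3),s['R'].round(2).tolist()); cv2.imwrite('pics/w1.png',s['pixels'])
E
```

```text
plinth rl 959 (array([451.3, 151.4]), array([84.1, 83.4]), 2.4)
plinth rl 711 (array([453.3, 151.7]), array([88.8, 82. ]), 44.2)
   both (array([453.1, 151.9]), array([88., 85.]), 11.7)
plinth sl 1082 (array([573.7, 212. ]), array([83.4, 82.4]), 12.7)
plinth sl 973 (array([576.1, 212.4]), array([83.7, 83.5]), 11.7)
   both (array([574.9, 212. ]), array([86.3, 83.5]), 12.0)
plinth rs 534 (array([ 583.7, -350.3]), array([63.9, 65.1]), 41.2)
plinth rs 296 (array([ 586.6, -348.6]), array([68.1, 64.1]), -16.5)
   both (array([ 584.9, -348.7]), array([69. , 67.2]), -20.4)
plinth ss 665 (array([425.3, -13.4]), array([63.9, 64. ]), -27.7)
plinth ss 415 (array([427.2, -13.4]), array([67.4, 66. ]), -30.0)
   both (array([426.8, -13.1]), array([67.9, 66.4]), -29.3)
foot rl 254 (array([ 448.3, -271.2]), array([64.7, 46.3]), 18.9)
foot rl 187 (array([ 457.4, -275. ]), array([54.9, 64.3]), -37.1)
   both (array([ 453.5, -276.3]), array([62. , 66.5]), -15.9)
foot sl 275 (array([ 460.8, -134.8]), array([61.4, 62. ]), 13.7)
foot sl 221 (array([ 463.6, -133.6]), array([64.5, 64.4]), 13.1)
   both (arr
[... 374 characters left out ...]
y([461.8, 289.4]), array([45.8, 46.6]), -11.5)
rl -1.57 [-0.68  0.09 -0.18  1.3   0.    2.47]
rl 0 [-0.68  0.09 -0.18  1.3   0.    0.9 ]
rl 1.57 [-0.68  0.09 -0.18  1.3   0.   -0.68]
sl -1.57 [-0.42 -0.   -0.28  1.29  0.    2.72]
sl 0 [-0.42 -0.   -0.28  1.29  0.    1.15]
sl 1.57 [-0.42 -0.   -0.28  1.29  0.   -0.42]
rs -1.57 [-0.24  0.21 -0.04  1.32  0.    2.9 ]
rs 0 [-0.24  0.21 -0.04  1.32  0.    1.33]
rs 1.57 [-0.24  0.21 -0.04  1.32  0.   -0.24]
ss -1.57 [ 0.44  0.11 -0.16  1.3   0.   -2.7 ]
ss 0 [ 0.44  0.11 -0.16  1.3   0.    2.01]
ss 1.57 [ 0.44  0.11 -0.16  1.3   0.    0.44]
1.9667
64.63023173475528 [ 0.466 -0.135  0.446] [[-0.0, -1.0, 0.0], [-0.97, 0.0, 0.26], [-0.26, -0.0, -0.97]]
```

View pics/w1.png

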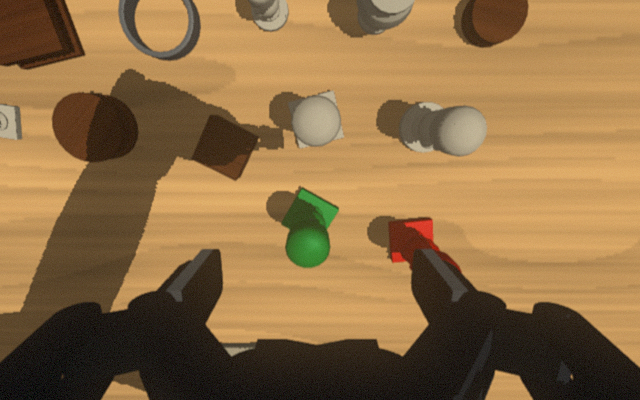

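The wrist view agrees: the white square-foot large bust is at (317,122), the round-foot one at (455,132), and green and red are below. I'll pick the large square bust first.

```bash
cat >> h.py <<'E'
B=dict(rl=(.4514,-.2776),sl=(.4617,-.1337),rs=(.5918,-.0766),ss=(.4608,.2882))
P=dict(rl=(.4523,.1515),sl=(.5749,.2122),rs=(.5851,-.3495),ss=(.4262,-.0134))
def info(m):
    s=bot.state(); print(m,'t%.1f'%s['t'],'w%.3f'%s['width'],s['tcp_pos'].round(4),'F',s['ft_force'].round(1))
def pick(k,a,look=False):
    z=.106 if k[1]=='l' else .070
    x,y=B[k]; bot.reach([x,y,.30],down(a))
    bot.move_straight([x,y,z+.05],v=.25); print('guard',bot.move_straight([x,y,z],v=.08,guard=6)); info('at')
    bot.grab(); info('grabbed')
    bot.move_straight([x,y,z+.004],v=.03); bot.move_straight([x,y,.285],v=.2); info('lifted')
def place(k,a):
    z=(.106 if k[1]=='l' else .070)+PH[k]
    x,y=P[k]; bot.move_straight([x,y,.285],down(a),v=.25); bot.move_straight([x,y,z+.03],v=.15); bot.move_straight([x,y,z+.005],v=.05)
    bot.dwell(.3); info('above')
    print('touch',bot.move_straight([x,y,z-.004],v=.012,guard=2.0)); info('down')
def release():
    bot.let_go(); bot.dwell(.3); info('open'); p=bot.state()['tcp_pos']
    bot.move_straight([p[0],p[1],p[2]+.03],v=.06); bot.move_straight([p[0],p[1],.30],v=.25); info('up')
E
python3 - <<'E'
from h import *
pick('sl',0.0)
s=snap('wrist'); cv2.imwrite('pics/w2.png',s['pixels'])
E
```

```text
guard False
at t5.0 w1.000 [ 0.4621 -0.1338  0.1063] F [-0.  -0.4  0.5]
grabbed t5.4 w0.573 [ 0.462  -0.1339  0.1068] F [-0.8  0.1  6. ]
lifted t6.7 w0.571 [ 0.4608 -0.1333  0.2835] F [-0.2  0.1 -2.7]
```

View pics/w2.png

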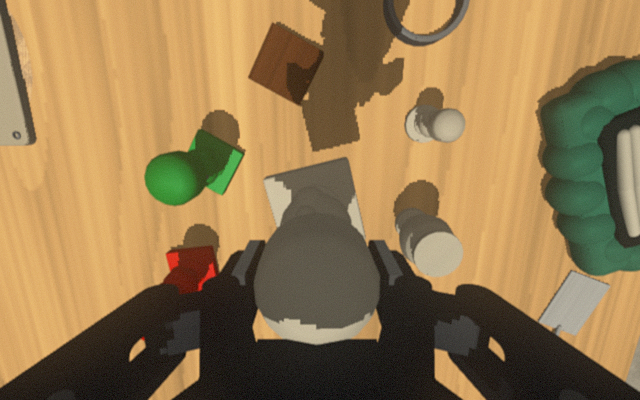

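The bust is held cleanly, with its foot slab visible at (265–362, 158–230). I'll measure the held foot's yaw from depth and place it.

```bash
cat >> h.py <<'E'
def heldyaw(k):
    s=snap('wrist'); w=world(s); st=bot.state(); zb=st['tcp_pos'][2]-(.106 if k[1]=='l' else .070); p=st['tcp_pos']
    m=clean((w[...,2]>zb+.001)&(w[...,2]<zb+.020)&(np.hypot(w[...,0]-p[0],w[...,1]-p[1])<.06)); r=rect(w[m]); print('held',m.sum(),r, 'z',np.percentile(w[m][:,2],[5,50,95]).round(4)-zb)
    return r
E
python3 - <<'E'
from h import *
r=heldyaw('sl')
d=np.radians(12.2-13.2)
if abs(r[2]-13.2)<3: d=np.radians(12.2-(13.2+r[2])/2)
print(np.degrees(d))
place('sl',d)
r=heldyaw('sl')
s=snap('wrist'); cv2.imwrite('pics/w3.png',s['pixels'])
E
```

```text
held 3267 (array([ 459.5, -131.3]), array([62. , 58.1]), 13.8) z [0.01219958 0.01439958 0.01589958]
-1.3000000000000007
above t10.2 w0.571 [0.5751 0.2123 0.1514] F [ 0.5 -0.5 -2.4]
touch True
down t10.7 w0.574 [0.575  0.2123 0.1469] F [-0.6 -0.6  5. ]
held 3295 (array([573.4, 213.8]), array([65.6, 57.7]), 12.6) z [0.01096546 0.01426546 0.01576546]
```

View pics/w3.png

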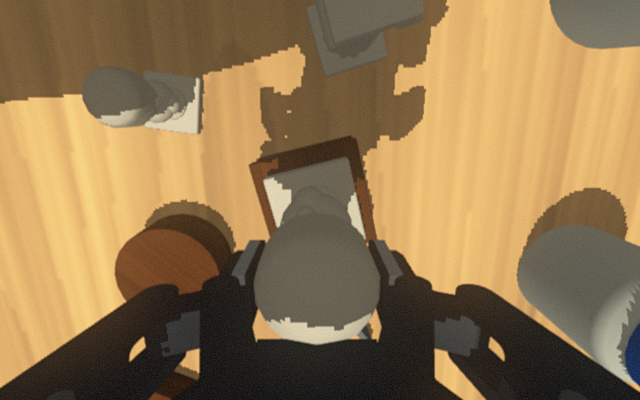

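It is standing on the plinth, squared up and with even margins. I'll release, check, then do the large round bust.

```bash
python3 - <<'E'
from h import *
release()
s=snap('top'); w=world(s)
m=clean((w[...,2]>.16)&(w[...,2]<.18)&(np.hypot(w[...,0]-.575,w[...,1]-.212)<.05)); print('head',w[m].mean(0) if m.any() else None)
pick('rl',0.0); place('rl',0.0)
s=snap('wrist'); cv2.imwrite('pics/w4.png',s['pixels']); heldyaw('rl')
E
```

```text
open t11.6 w1.002 [0.5735 0.2119 0.1452] F [-0.7 -0.6 -0.2]
up t12.9 w0.996 [0.573  0.2117 0.2988] F [-0.  -0.2 -0.5]
head [0.57152826 0.20910898 0.16955593]
guard False
at t16.2 w1.002 [ 0.4517 -0.2778  0.1063] F [-0.5  0.7 -0.6]
grabbed t16.7 w0.570 [ 0.4517 -0.278   0.1069] F [-1.7 -0.1  5.4]
lifted t18.0 w0.568 [ 0.4507 -0.277   0.2835] F [-0.6  0.5 -1.9]
above t21.7 w0.571 [0.4525 0.1516 0.1513] F [ 0.2  0.5 -2.5]
touch True
down t22.1 w0.570 [0.4524 0.1516 0.1469] F [ 0.3 -0.1  5.2]
held 2725 (array([451.9, 159.4]), array([45.7, 66.5]), -1.6) z [0.0120328 0.0142328 0.0180328]
```

View pics/w4.png

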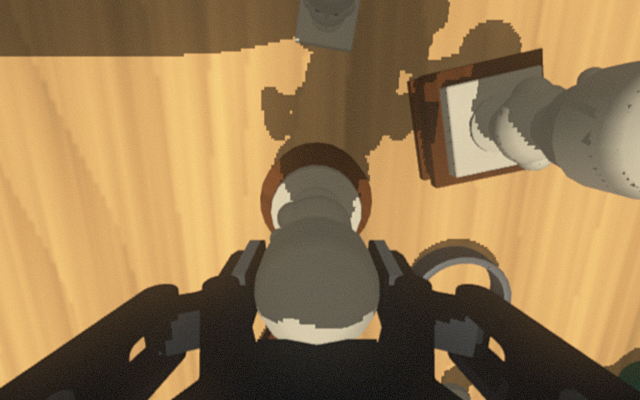

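The large round bust sits concentrically on its plinth at about (316,190), and the square one stands well at upper right. Next are the release and the small round bust.

```bash
python3 - <<'E'
from h import *
release()
pick('rs',0.0); place('rs',0.0)
s=snap('wrist'); cv2.imwrite('pics/w5.png',s['pixels'])
E
```

```text
open t23.0 w1.001 [0.4509 0.1513 0.1455] F [-0.2  0.9 -0.6]
up t24.3 w0.999 [0.4503 0.1511 0.2988] F [ 0.1 -0.4 -1. ]
guard False
at t27.0 w0.997 [ 0.5919 -0.0766  0.0699] F [ 0.  -0.2 -0.3]
grabbed t27.5 w0.381 [ 0.5924 -0.0768  0.0706] F [-0.6  0.5  2.3]
lifted t29.0 w0.379 [ 0.5909 -0.0764  0.2834] F [ 1.3  0.2 -0.8]
above t32.4 w0.377 [ 0.5853 -0.3496  0.1054] F [ 0.1  0.2 -1.7]
touch True
down t32.9 w0.379 [ 0.5853 -0.3496  0.1006] F [-0.6  0.2  4.3]
```

View pics/w5.png

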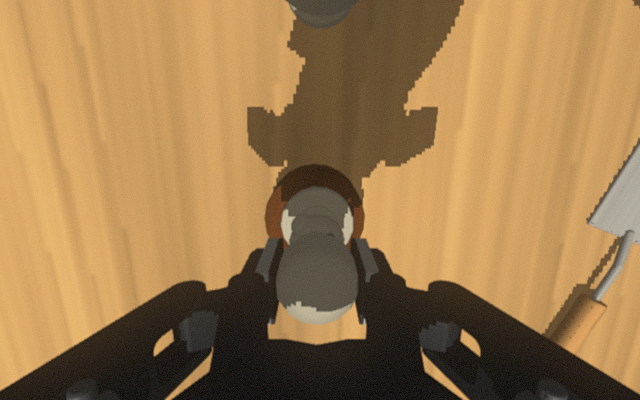

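It is centred on the small round plinth at about (315,218). Now the small square bust, measuring its foot yaw in the grip.

```bash
python3 - <<'E'
from h import *
release()
a=0.15
pick('ss',a)
r=heldyaw('ss'); y=r[2]; print(y)
if abs(y+11)<5:
    place('ss',a+np.radians(-28.8-y)); heldyaw('ss')
s=snap('wrist'); cv2.imwrite('pics/w6.png',s['pixels'])
E
```

```text
open t33.8 w0.995 [ 0.5843 -0.3489  0.0993] F [-0.5  0.9 -0.1]
up t35.3 w0.996 [ 0.5836 -0.3484  0.2981] F [-0.8 -0.4  0. ]
guard False
at t39.2 w0.998 [0.4611 0.2883 0.0702] F [-0.6 -0.2  0.1]
grabbed t39.8 w0.379 [0.4611 0.2884 0.0706] F [-1.  -0.2  3.8]
lifted t41.3 w0.380 [0.46   0.2878 0.2835] F [ 0.4 -0.1 -0.6]
held 2528 (array([460.2, 291.2]), array([41., 44.]), -9.2) z [0.00776566 0.01016566 0.01326566]
-9.2
above t44.8 w0.380 [ 0.4265 -0.0134  0.1053] F [-0.3  0.7 -0.8]
touch True
down t45.3 w0.376 [ 0.4263 -0.0134  0.1006] F [-0.5  0.1  4.1]
held 2524 (array([429.1,  -9.9]), array([40.4, 46. ]), -28.3) z [0.00734176 0.01004176 0.01294176]
```

View pics/w6.png

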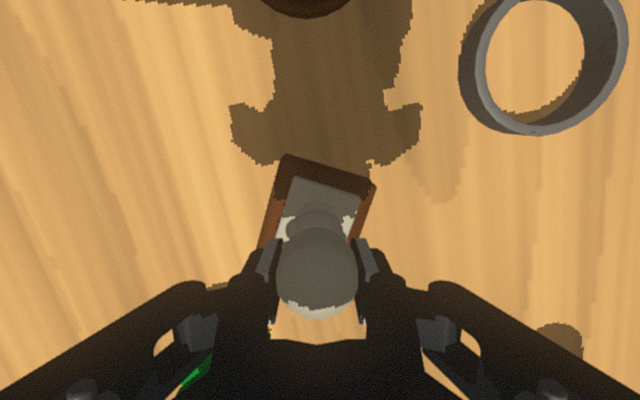

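It is seated and squared on the small square plinth. I'll release, retreat, and verify all four.

```bash
python3 - <<'E'
from h import *
release()
bot.move_joints([-1.443,0.276,-0.026,1.268,0,1.467]); info('home')
S=[snap('top'),snap('scene')]
FH=dict(rl=(.055,.014),sl=(.055,.014),rs=(.040,.010),ss=(.040,.010)); HT=dict(rl=.174,sl=.174,rs=.121,ss=.121)
W=[world(s) for s in S]
for k in B:
  ft=[];pl=[]
  for n,w in zip('TS',W):
    d=np.hypot(w[...,0]-P[k][0],w[...,1]-P[k][1]); h=w[...,2]
    f=clean((h>PH[k]+.006)&(h<PH[k]+.020)&(d<.05)); q=clean((abs(h-PH[k])<.004)&(d<.062)); hd=(h>HT[k]-.012)&(d<.04)
    print(k,n,'foot',rect(w[f]),'plinth',rect(w[q]),'head',(w[hd].mean(0)*1000).round(1),'top',np.nanmax(h[d<.04]).round(3)); ft.append(w[f]);pl.append(w[q])
  print('   both foot',rect(np.vstack(ft)),'plinth',rect(np.vstack(pl)))
c=[cv2.resize(S[0]['pixels'][110:290,170:490],None,fx=2.4,fy=2.4,interpolation=cv2.INTER_CUBIC)]
cv2.imwrite('pics/f_top.png',c[0]); cv2.imwrite('pics/f_scene.png',cv2.resize(S[1]['pixels'][80:330,180:440],None,fx=2.3,fy=2.3,interpolation=cv2.INTER_CUBIC))
E
```

```text
open t46.3 w0.998 [ 0.4252 -0.0132  0.0998] F [ 0.2  0.2 -0.2]
up t47.7 w1.003 [ 0.4243 -0.013   0.2985] F [ 0.3 -0.3 -0.5]
home t50.1 w0.999 [ 0.1442 -0.6081  0.249 ] F [ 0.1  0.3 -0.4]
rl T foot (array([444. , 136.6]), array([36.6, 65.1]), -32.1) plinth (array([446.4, 144.9]), array([67.6, 84. ]), -42.6) head [450.7 147.4 169.9] top 0.177
rl S foot (array([460.1, 155.8]), array([51. , 63.4]), -43.5) plinth (array([464.4, 166.7]), array([52.1, 83.4]), -38.4) head [457.4 152.5 170. ] top 0.179
   both foot (array([453.3, 150.5]), array([66.3, 65.5]), 2.1) plinth (array([451.8, 152.3]), array([83.6, 86.5]), 11.3)
sl T foot (array([572.6, 210.6]), array([61., 62.]), 12.6) plinth (array([573. , 211.6]), array([81.1, 81.8]), 12.3) head [571.7 209.4 170. ] top 0.176
sl S foot (array([575.5, 211.6]), array([63.9, 62.4]), 12.9) plinth (array([575.8, 213.6]), array([81.3, 83.2]), 11.1) head [578.4 214.2 170.2] top 0.177
   both foot (array([574.7, 211.4]), array([65.4, 62.7]), 12.6) plinth (array([574.7, 212.7]), array([85.1, 83.1]), 12.2)
rs T foot (array([ 581.9, -344.4]), array([43.8, 28.5]), 35.8) plinth (array([ 578.8, -346.5]), array([63.8, 52.5]), -38.7) head [ 583.8 -347.5  117.8] top 0.123
rs S foot (array([ 592., -344.]), array([39.2, 41.4]), -32.2) plinth (array([ 596.2, -334.7]), array([35.3, 59.1]), -30.3) head [ 589.6 -344.9  117.6] top 0.126
   both foot (array([ 587.9, -349. ]), array([45.4, 41.9]), 6.0) plinth (array([ 583.7, -346.5]), array([69.3, 60.5]), 32.2)
ss T foot (array([416.2,  -6.4]), array([43.7, 19.6]), -29.3) plinth (array([425.5, -13.5]), array([64. , 63.8]), -27.6) head [426.2 -11.8 118. ] top 0.124
ss S foot (array([429.7,  -9. ]), array([43.7, 43.5]), -34.7) plinth (array([427.6, -12.4]), array([66.9, 63.6]), -28.2) head [430.9  -8.5 117.9] top 0.124
   both foot (array([428.1, -11.5]), array([46.4, 45.3]), -29.3) plinth (array([426.8, -12.3]), array([67.4, 65.1]), -28.2)
```

View pics/f_top.png

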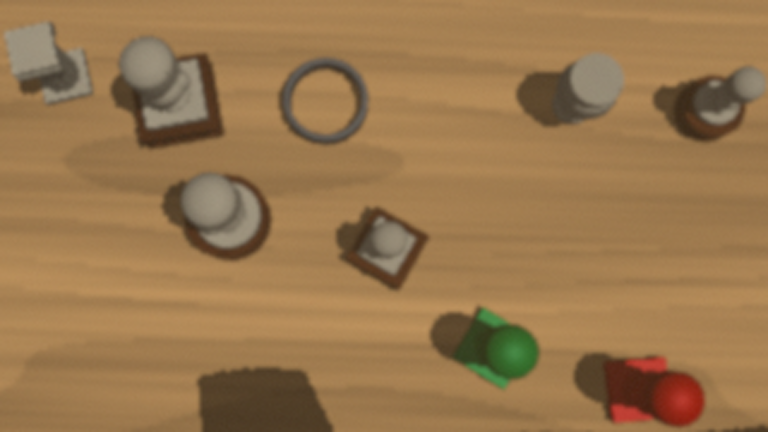

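View pics/f_scene.png

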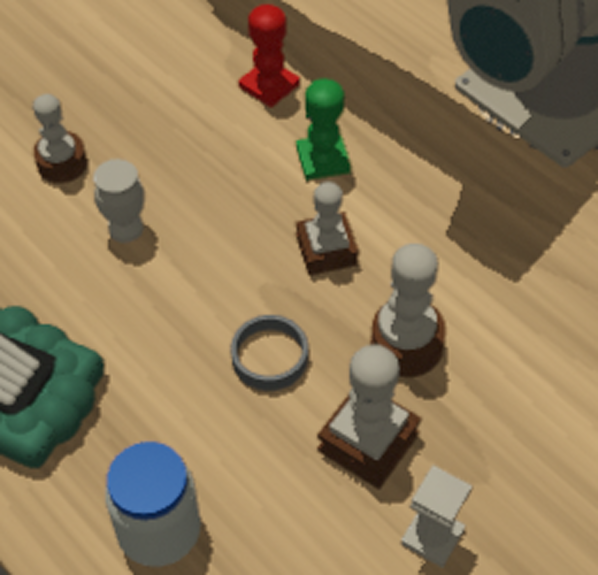

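All four busts stand upright. Their offsets from the plinth centres are about 1–3 mm and the yaw errors about 1°. The urn, column and look-alikes look undisturbed.

```bash
python3 - <<'E'
from h import *
bot.hand_in(); print(bot.state()['t'])
E
```

```text
the job is handed in; nothing more can be done
the job is handed in; nothing more can be done
```

All four busts are mounted on their matching plinths and the job is handed in, at about 50 s of the 118 s allowed. Each was gripped by the hair cap and lowered until a light touch was felt before the fingers opened. The arm was back at its start pose, touching nothing, when I handed in.

- **Standing:** the last top and scene pictures show all four upright. The urn, the column and the green and red look-alikes look where they were, though I judged that by eye rather than by measuring.
- **Large square bust:** about 1–1.5 mm from the middle of its plinth, with a yaw error of about 0.5°.
- **Small square bust:** about 1.5 mm from the middle, with a yaw error of about 1°. The scene camera alone read about 6° on its partly hidden foot, but the combined view and the wrist view agreed on about 1° or less.
- **Large round bust:** about 2 mm from the middle.
- **Small round bust:** the checks disagreed. The final depth points suggest up to about 3–4 mm off, but parts of the foot and plinth were hidden. The wrist picture taken at placing puts it within about 1 mm, so I left it.

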